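# Take the plaster vase out of the drying box

### The job

Raise the lid of the drying box until it stops, then swing its prop stay up and over, past upright, until it leans on its stop, so the lid is propped. Then lift the little round vase out of the box and stand it gently upright on the round cork coaster. Leave the lid up and propped, and leave the plaster house standing where it is in the box.

Things in the scene. Friction and masses are not known exactly. Their poses are not given: they have to be found in the camera images.
- drybox: Open-topped pale wooden box fixed to the table, 180 (x) by 280 (y) by 85 mm high, walls and floor 8 mm thick. Origin: centre of its underside. Its x axis points from the front (lid bar) to the rear (hinge); its y axis to the left, away from the stay; z up.
- lid (a joint): Angle of the clear, wood-framed lid (180 by 280 by 8 mm) about the box's top rear edge, rad: 0 shut, grows as it rises, 1.40 on its stop, nearly upright. Stiff: stays where it is left; about 3 N at the bar raises it. A steel lug on its right (-y) edge, 110 mm from the hinge, rests on the set stay if the lid sinks to 1.22; with the lid lower than that the lug blocks the stay.
- lid_bar (a point): Middle of the straight round steel bar (10 mm diameter, 120 mm long along the box's y) held on two arms 50 mm ahead of the lid's front edge; the handle of the lid. 230 mm from the hinge line; 89 mm above the table when shut, about 316 mm when fully up. Moves with the lid; free space around it.
- lid_hinge (a point): Middle of the lid's hinge line, at the box's top rear edge. The hinge line runs along the box's y axis; as the lid opens the bar goes up and then towards the rear in a 230 mm circle about this point.
- stay (a joint): Angle of the wooden prop stay (flat bar, 14 by 10 mm, about 137 mm long, pivoted half-way along the outside of the box's right (-y) side, 60 mm above the table), rad: 0 level and pointing to the front, 1.57 upright, 1.98 leaning rearward on its stop (set). Stiff: stays where it is left; about 1 N at the peg turns it.
- stay_peg (a point): Grip point on the round wooden peg (12 mm diameter, along the box's y) that sticks out sideways to the right from the stay near its tip: 118 mm from the pivot, 65 mm out from the box's side and 40 mm out from the stay's face. The peg runs 30 mm further out. Free space around it.
- stay_pivot (a point): Point on the stay's pivot line (along the box's y) level with the peg's grip point; the peg's grip point runs in a 118 mm circle about it, from the front, up and over to the rear.
- vase_center (a point): Centre, half-way up, of the loose white plaster vase: round, straight body 44 mm in diameter from 12 to 44 mm above its foot, narrow neck, 64 mm tall, 0.09 to 0.18 kg. It stands upright on the box's 8 mm floor, under the lid, beside the house; z axis up. At least 45 mm free on either side of it along the box's y.
- house_center (a point): Centre of the loose white plaster house with a pitched roof, 44 by 46 mm, about 60 mm tall, standing in the box next to the vase (about 120 mm from it). A bystander to leave alone.
- coaster_top (a point): Centre of the upper face of the round cork coaster, 110 mm in diameter, 6 mm thick, fixed flat on the table. (The square cork tile nearby is not it.)
Things that resemble listed ones, but are neither listed nor needed, are in the scene too. Leave any black, blue or white look-alike of the part that bears coaster_top alone.

How it is judged:
By the outcome, as a careful person would: the job done as asked, in the order asked, and still so for the second after the job is handed in, with the robot touching nothing.
It also fails if it takes over 72 s, if anything falls off the work surface, if the arm or the gripper's body presses on something with over 40 N, if the wrist force passes 120 N, or if a joint passes its speed limit or range.

### The arm

A 6-joint arm with a two-finger parallel gripper is mounted at the origin on the work surface. World frame = base frame: x ahead of the robot, y to its left, z up, the work surface at z = 0. Lengths are in m, angles in rad, forces in N, time in s.
With the tool pointing down it reaches from about 0.35 to 0.775 m from the base axis. Payload 7.3 kg.
Tool frame: the origin (TCP) lies at the very end of the fingers, on their centre line; the grasp point (between the pads) lies 19 mm behind it; z points along the fingers, y is the line along which they close (so a half turn about z gives the same grasp; the last joint's range is limited). The gripper opens to 92 mm and grips with 3 to 60 N. Pads are 19 mm wide; open, the fingers measure 130 mm over their backs; the gripper's body (75 mm by 190 mm) begins 47 mm behind the grasp point.
Start: joints at [0.961, 0.342, 1.524, -0, 1.275, -0.146], TCP at [0.235, 0.47, 0.227] pointing down, gripper open.
Joint ranges: [-2.53, 2.53], [-0.77, 2.02], [0.04, 2.7], [-1, 4.14], [0.28, 2.66], [-3.11, 3.11]. Speed limits (rad/s): [2.57, 2.57, 3.14, 3.14, 3.14, 3.14].

### API

Orientations are given as [roll, pitch, yaw] about the fixed x, y, z axes, in that order (R = Rz(yaw) Ry(pitch) Rx(roll)).
In Python, from cell import observe, read_camera, get_calibration, hand_in, search_frame gives the robot as it stands.
- The arm moves only by the tool step_arm, never from a script. Its argument "commands" is a list of rows, each an object with "translation": the shift along the tool's x, y, z in mm, a list of three; "roll": the turn about the tool's z in rad. In form: [{"translation": [x, y, z], "roll": roll}, ...]. A call has 1 to 20 rows; each row shifts and turns the commanded pose from where the row before left it, along the tool's axes as they then stand; what a row does not reach is not made up. A row lasts 1/12 s, in which the tool goes at most 41.7 mm and 7.16 degrees, less where a joint would pass 70% of its speed; a pose out of reach is approached as far as the arm can. A call is refused whole if a number of a shift passes 41.7 or a number of a turn 0.125, either way. A call with a gripper value outside its range is refused whole. "fingers" is the opening, from 0 (shut) to 1 (fully open), set as the call begins (left out, the last holds). The fingers move at their own pace and stop on an object; "grip_force" is the grip in N (left out, the last holds). Time passes only in rows, so rows that do not move let the fingers close. It gives the time, the measured TCP pose, the force, the opening and the grip force at its end, in the units of the state.
- observe(): the state, without advancing time (a new reading comes with each control period).
- read_camera(name): name is "scene" or "top" or "wrist"; returns the picture (400x640x3 uint8, red, green, blue); there is no depth.
- get_calibration(name): a dict with "camera_matrix" (3x3 intrinsics, pixels), "world_from_camera" (4x4, takes a point from camera to world coordinates). Camera axes: x right, y up, looking along -z (the intrinsics and any distortion apply to the point x, -y, -z); pixel columns grow to the right and rows downward; lengths in m; the calibration is good to about 2 mm. A picture is of the moment at which its call begins: read the wrist's pose just before it. get_calibration takes no time and is no camera call; for the wrist camera it gives the pose at the moment of the call.
- hand_in(): hands the job in; it is judged then, once.
Trained networks look in the newest picture that a camera, given by its name, has taken for a name from the list of things; names that differ only in an ending like _2 or _b are one class to them, and where a whole thing is asked for, a point or a joint stands for the part that bears it (a point fixed in the world has none). Each returns a list of dicts, best first, with "confidence" (0 to 1); they miss things now and then, are a little off and sometimes report something else, mostly with a low value. They report only what shows in the picture. A call takes as long as a camera call. They do not tell look-alikes from the thing itself.
- search_frame(camera, name): "at" ([x, y, z] in m, in world coordinates, good to about 4 mm: the middle of the surface that is visible of it).
The state is a dict: "time": time; "qpos": joint angles; "qvel": joint speeds; "joint_efforts": joint torques, N m; "tool_pos": TCP position; "tool_rot": TCP orientation; "contact_force": force on the tool from outside, world axes, zero at the start; "torque": the same for the moment, N m; "opening": finger opening in m; "grip_force": force on a finger pad.
Only numpy, scipy, OpenCV 4.12 (cv2) and the standard library are available. Lean on these libraries where they do the work, as an engineer would, in place of code of your own. Each camera call takes 0.05 s, during which the arm holds its last target. There are 200 camera calls.

## Working session

There is one attempt and no reset: what is moved stays moved. The work goes in short steps, Python scripts to look and compute and a tool call to move; the robot and the scene stay as the last step left them, time stands still between calls to the robot, and variables do not carry over. Pictures are saved under pics/ and viewed, at most 10 in all, crops included, and the job is handed in when it is done.

Besides the shell and the picture viewer there is one more tool, called after "Call:" as a command line: name --argument value ..., lists and objects as JSON in quotes. step_arm: Moves the arm, as the interface text tells. Its arguments: {"type":"object","properties":{"commands":{"type":"array"},"fingers":{"type":"number"},"grip_force":{"type":"number"}},"required":["commands"]}

```bash
mkdir -p pics; cat > t.py <<'E'
from cell import *
import numpy as np, cv2
def save(c,n):
    im=read_camera(c); cv2.imwrite(f'pics/{n}.png',im[:,:,::-1]); return im
def proj(c,p):
    k=get_calibration(c); T=np.linalg.inv(np.array(k['world_from_camera'])); q=T@np.r_[p,1]
    u=np.array(k['camera_matrix'])@np.array([q[0],-q[1],-q[2]]); return u[:2]/u[2]
def plane(c,px,z):
    k=get_calibration(c); T=np.array(k['world_from_camera']); r=np.linalg.inv(k['camera_matrix'])@np.r_[px,1]
    d=T[:3,:3]@np.array([r[0],-r[1],-r[2]]); o=T[:3,3]; return o+d*(z-o[2])/d[2]
E
python3 - <<'E'
from t import *
np.set_printoptions(precision=4,suppress=True)
for c in ['scene','top']:
    save(c,c)
    for n in ['drybox','lid','lid_bar','stay','stay_peg','vase_center','house_center','coaster_top']:
        for d in search_frame(c,n)[:3]: print(c,n,np.round(d['at'],3),round(d['confidence'],2),proj(c,d['at']).round())
a=cv2.imread('pics/scene.png');b=cv2.imread('pics/top.png')
o=observe();print(o['time'],o['tool_pos'],o['tool_rot'])
E
```

```text
scene drybox [ 0.592 -0.113  0.092] 0.74 [295. 283.]
scene lid [ 0.578 -0.103  0.092] 0.7 [294. 275.]
scene lid_bar [ 0.583 -0.096  0.092] 0.93 [299. 275.]
scene stay [ 0.472 -0.244  0.076] 0.75 [202. 284.]
scene stay_peg [ 0.472 -0.242  0.078] 0.6 [203. 283.]
scene coaster_top [0.458 0.268 0.006] 0.97 [376. 183.]
scene coaster_top [0.267 0.245 0.009] 0.87 [321. 149.]
scene coaster_top [0.343 0.13  0.002] 0.71 [307. 184.]
top lid [ 0.571 -0.082  0.096] 0.96 [369. 151.]
top lid_bar [ 0.569 -0.081  0.09 ] 0.62 [368. 152.]
top stay [ 0.463 -0.236  0.081] 0.71 [434. 191.]
top stay_peg [ 0.467 -0.239  0.081] 0.91 [435. 189.]
top coaster_top [0.264 0.244 0.006] 0.93 [247. 284.]
top coaster_top [0.458 0.271 0.007] 0.68 [235. 210.]
top coaster_top [0.34  0.132 0.006] 0.65 [289. 252.]
0.9 [0.2349 0.4696 0.2268] [ 3.1415 -0.      2.6777]
```

View pics/scene.png

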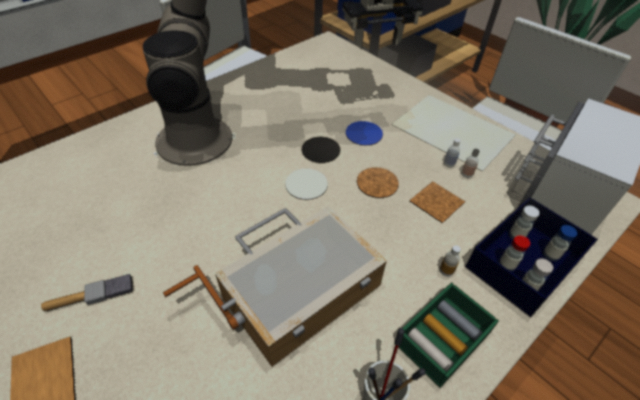

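View pics/top.png

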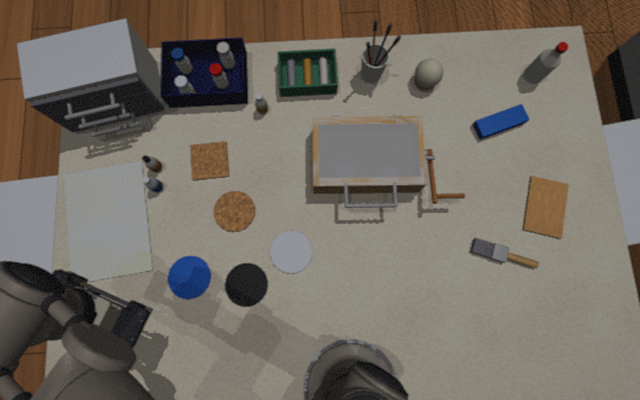

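The pictures show coaster candidates: round cork (top 235,211 / scene 378,182), white (291,252), black (246,285), blue (189,277) and square cork (210,160). By the description it is the round cork one, at about (0.458, 0.27). The bar is at top (371,206), and the peg runs (434..464,196).

```bash
python3 - <<'E'
from t import *
b=cv2.imread('pics/top.png')
cv2.imwrite('pics/crop1.png',cv2.resize(b[100:240,200:480],None,fx=2.857,fy=2.857,interpolation=cv2.INTER_CUBIC))
E
```

```text
(no output)
```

View pics/crop1.png

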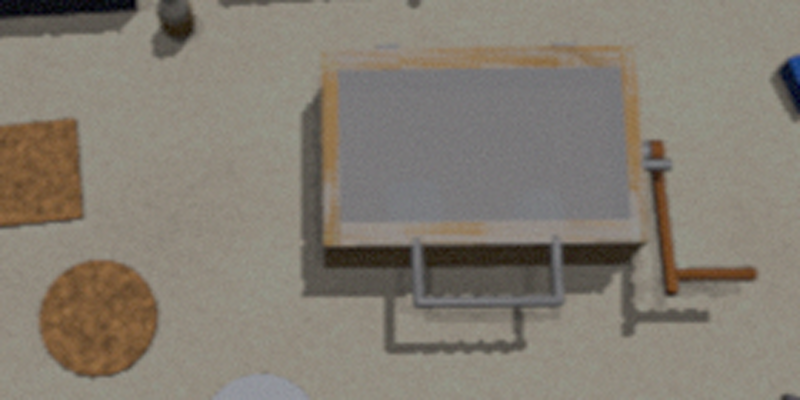

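The crop confirms the round cork disc at crop (99,318) and the box corners. The bar runs (415..562,302) and the peg (672..756,274).

```bash
python3 - <<'E'
from t import *
np.set_printoptions(precision=4,suppress=True)
P=lambda u,v,z:plane('top',[200+u/2.857,100+v/2.857],z)
for n,u,v,z in [('TL',324,52,.093),('TR',632,47,.093),('BR',642,243,.093),('BL',325,246,.093),('barL',415,302,.089),('barR',562,302,.089),('coaster',99,318,.006),('peg0',672,275,.075),('pegtip',756,273,.075)]: print(n,P(u,v,z))
E
```

```text
TL [0.666 0.051 0.093]
TR [ 0.6551 -0.2231  0.093 ]
BR [ 0.4762 -0.2122  0.093 ]
BL [0.4892 0.0603 0.093 ]
barL [ 0.4366 -0.0137  0.089 ]
barR [ 0.4294 -0.1392  0.089 ]
coaster [0.4534 0.271  0.006 ]
peg0 [ 0.4501 -0.2402  0.075 ]
pegtip [ 0.4477 -0.3136  0.075 ]
```

```bash
cat >> t.py <<'E'
from scipy.spatial.transform import Rotation as Ro
np.set_printoptions(precision=4,suppress=True)
yb=-0.052; ex=np.array([np.cos(yb),np.sin(yb),0]); ey=np.array([-np.sin(yb),np.cos(yb),0]); ez=np.array([0,0,1.])
C=np.array([.5716,-.081,0]); 
H=C+.09*ex+.089*ez; PV=C-.205*ey+.06*ez
bar=lambda a:H+.23*(-np.cos(a)*ex+np.sin(a)*ez)
peg=lambda a,o=0:PV-o*ey+.118*(-np.cos(a)*ex+np.sin(a)*ez)
def go(p,yaw,grasp=True):
    # remaining move for the grasp point p (tool down), in tool axes AFTER the roll
    o=observe(); p=np.array(p)-(np.array([0,0,.019]) if grasp else 0)
    R=Ro.from_euler('xyz',[np.pi,0,yaw]).as_matrix()
    print('t',round(o['time'],2),'d mm',(R.T@(p-o['tool_pos'])*1e3).round(1),'roll',round((o['tool_rot'][2]-yaw+np.pi)%(2*np.pi)-np.pi,3),'F',np.array(o['contact_force']).round(1))
E
python3 - <<'E'
from t import *
print('bar ends',[proj('scene',bar(0)+s*.06*ey).round() for s in(1,-1)],[proj('top',bar(0)+s*.06*ey).round() for s in(1,-1)])
for a in [0,.1,.2,.3,.4]: print(a,[proj(c,peg(a,o)).round(1) for c in('scene','top') for o in (-.04,.03)])
print(bar(0),H,PV)
go(bar(0)+[0,0,.12],np.pi/2+yb)
im=cv2.imread('pics/scene.png'); cv2.imwrite('pics/crop2.png',cv2.resize(im[190:370,150:400],None,fx=3.2,fy=3.2,interpolation=cv2.INTER_CUBIC))
E
```

```text
bar ends [array([284., 210.]), array([237., 236.])] [array([345., 206.]), array([394., 206.])]
0 [array([198.1, 278.3]), array([164.9, 297.7]), array([433.5, 199.4]), array([461.2, 199.2])]
0.1 [array([197.2, 275.3]), array([163.5, 294.8]), array([434.8, 198.2]), array([462.8, 198.1])]
0.2 [array([196.5, 272.7]), array([162.3, 292.3]), array([436.1, 196.6]), array([464.4, 196.4])]
0.3 [array([196. , 270.4]), array([161.5, 290.2]), array([437.4, 194.5]), array([466. , 194.3])]
0.4 [array([195.9, 268.6]), array([160.9, 288.7]), array([438.6, 191.9]), array([467.5, 191.7])]
[ 0.4318 -0.0737  0.089 ] [ 0.6615 -0.0857  0.089 ] [ 0.5609 -0.2857  0.06  ]
t 0.9 d mm [-532.3  224.9   36.8] roll 1.159 F [ 0.3 -0.3  0.2]
```

View pics/crop2.png

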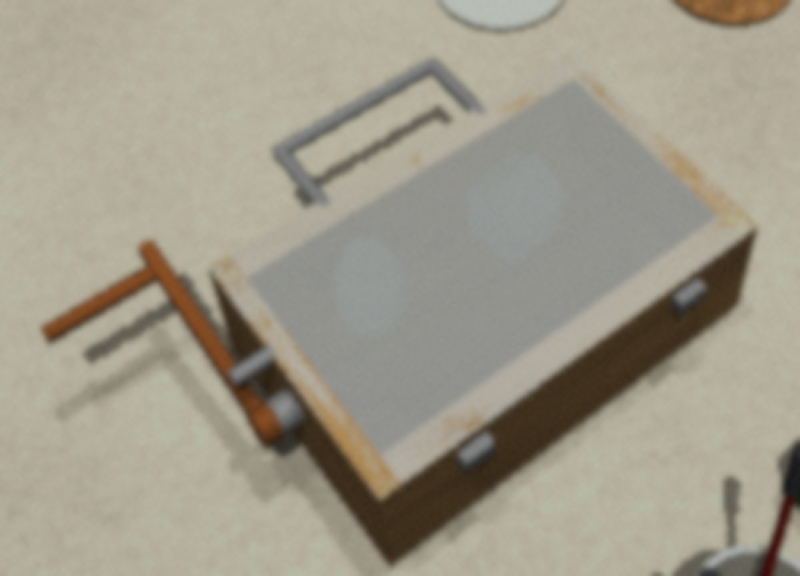

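The scene crop shows the bar ends at (236,237) and (286,210), and the peg from (197,274) to (165,294). These match the model, with the stay at about 0.15 rad.

Call:
step_arm --commands '[{"translation":[0,0,0],"roll":0.116},{"translation":[0,0,0],"roll":0.116},{"translation":[0,0,0],"roll":0.116},{"translation":[0,0,0],"roll":0.116},{"translation":[0,0,0],"roll":0.116},{"translation":[0,0,0],"roll":0.116},{"translation":[0,0,0],"roll":0.116},{"translation":[0,0,0],"roll":0.116},{"translation":[0,0,0],"roll":0.116},{"translation":[0,0,0],"roll":0.115}]' --fingers 0.43 --grip_force 15

```text
time: 1.73
tool_pos: [0.2348, 0.4696, 0.2267]
tool_rot: [3.142, -0.0, 1.513]
contact_force: [-0.5, -0.6, 0.2]
opening: 0.0396
grip_force: 0.0
```

Call:
step_arm --commands '[{"translation":[-28,12,2],"roll":0},{"translation":[-28,12,2],"roll":0},{"translation":[-28,12,2],"roll":0},{"translation":[-28,12,2],"roll":0},{"translation":[-28,12,2],"roll":0},{"translation":[-28,12,2],"roll":0},{"translation":[-28,12,2],"roll":0},{"translation":[-28,12,2],"roll":0},{"translation":[-28,12,2],"roll":0},{"translation":[-28,12,2],"roll":0},{"translation":[-28,12,2],"roll":0},{"translation":[-28,12,2],"roll":0},{"translation":[-28,12,2],"roll":0},{"translation":[-28,12,2],"roll":0},{"translation":[-28,12,2],"roll":0},{"translation":[-28,12,2],"roll":0},{"translation":[-28,12,2],"roll":0},{"translation":[-28,12,2],"roll":0},{"translation":[-28,10,1],"roll":0},{"translation":[0,0,0],"roll":0}]'

```text
time: 3.4
tool_pos: [0.4345, -0.0777, 0.1896]
tool_rot: [3.14, 0.002, 1.515]
contact_force: [-0.1, -0.3, -0.3]
opening: 0.0394
grip_force: 0.0
```

```bash
python3 - <<'E'
from t import *
go(bar(0),np.pi/2+yb); print(observe()['qpos'],observe()['opening'])
for n in ['lid_bar']:
    save('wrist','w1')
    for d in search_frame('wrist',n)[:2]: print(d, bar(0))
E
```

```text
t 3.4 d mm [  3.8  -3.  119.6] roll -0.004 F [-0.1 -0.3 -0.3]
[-0.35    0.2263  1.7992 -0.0014  1.114  -0.2938] 0.039421393365754294
{'at': [0.5758, -0.023, 0.0963], 'confidence': 0.77} [ 0.4318 -0.0737  0.089 ]
```

Call:
step_arm --commands '[{"translation":[4,-3,25],"roll":0},{"translation":[0,0,25],"roll":0},{"translation":[0,0,25],"roll":0},{"translation":[0,0,25],"roll":0},{"translation":[0,0,16],"roll":0},{"translation":[0,0,3],"roll":0},{"translation":[0,0,0],"roll":0}]'

```text
time: 4.08
tool_pos: [0.4294, -0.0681, 0.0703]
tool_rot: [-3.139, -0.001, 1.52]
contact_force: [-0.3, -0.3, -1.2]
opening: 0.0395
grip_force: 0.0
```

Call:
step_arm --commands '[{"translation":[0,0,0],"roll":0},{"translation":[0,0,0],"roll":0},{"translation":[0,0,0],"roll":0},{"translation":[0,0,0],"roll":0},{"translation":[0,0,0],"roll":0},{"translation":[0,0,0],"roll":0}]' --fingers 0 --grip_force 12

```text
time: 4.58
tool_pos: [0.4355, -0.0699, 0.0726]
tool_rot: [3.129, 0.001, 1.517]
contact_force: [15.7, 4.3, -3.1]
opening: 0.0095
grip_force: 12.0
```

```bash
python3 - <<'E'
from t import *
go(bar(0),np.pi/2+yb)
A=np.linspace(0,1.4,21);p=np.array([[.23*(1-np.cos(a)),.23*np.sin(a)] for a in A])*1e3
print(np.diff(p,axis=0).round(1).tolist())
E
```

```text
t 4.58 d mm [-4.  -3.5  2.6] roll -0.001 F [15.7  4.3 -3.1]
[[0.6, 16.1], [1.7, 16.0], [2.8, 15.9], [3.9, 15.6], [5.0, 15.3], [6.0, 14.9], [7.1, 14.5], [8.1, 13.9], [9.0, 13.3], [9.9, 12.7], [10.8, 11.9], [11.6, 11.2], [12.4, 10.3], [13.0, 9.4], [13.7, 8.5], [14.2, 7.5], [14.7, 6.5], [15.1, 5.5], [15.5, 4.4], [15.8, 3.3]]
```

Call:
step_arm --commands '[{"translation":[0,5,0],"roll":0},{"translation":[0,0.6,-16],"roll":0},{"translation":[0,1.7,-16],"roll":0},{"translation":[0,2.8,-16],"roll":0},{"translation":[0,3.9,-15.6],"roll":0},{"translation":[0,5,-15.3],"roll":0},{"translation":[0,6,-14.9],"roll":0},{"translation":[0,7,-14.5],"roll":0},{"translation":[0,8,-14],"roll":0},{"translation":[0,9,-13.3],"roll":0},{"translation":[0,10,-12.7],"roll":0}]'

```text
time: 5.5
tool_pos: [0.4917, -0.0725, 0.2194]
tool_rot: [3.136, -0.0, 1.518]
contact_force: [14.9, -0.7, -15.8]
opening: 0.0095
grip_force: 12.0
```

Call:
step_arm --commands '[{"translation":[0,5,4],"roll":0},{"translation":[0,10.8,-12],"roll":0},{"translation":[0,11.6,-11.2],"roll":0},{"translation":[0,12.4,-10.3],"roll":0},{"translation":[0,13,-9.4],"roll":0},{"translation":[0,13.7,-8.5],"roll":0},{"translation":[0,14.2,-7.5],"roll":0},{"translation":[0,14.7,-6.5],"roll":0}]'

```text
time: 6.17
tool_pos: [0.5837, -0.0771, 0.2814]
tool_rot: [-3.14, -0.0, 1.519]
contact_force: [-3.1, 1.3, 0.5]
opening: 0.0093
grip_force: 12.0
```

```bash
sed -i 's/C=np.array(\[.5716/C=np.array([.5755/' t.py; python3 - <<'E'
from t import *
for a in (1.2,1.25,1.3,1.4): go(bar(a),np.pi/2+yb)
E
```

```text
t 6.17 d mm [-4.3 -1.3 -3. ] roll -0.0 F [-3.1  1.3  0.5]
t 6.17 d mm [-4.3  9.5 -6.9] roll -0.0 F [-3.1  1.3  0.5]
t 6.17 d mm [ -4.3  20.5 -10.3] roll -0.0 F [-3.1  1.3  0.5]
t 6.17 d mm [ -4.3  42.9 -15.3] roll -0.0 F [-3.1  1.3  0.5]
```

Call:
step_arm --commands '[{"translation":[0,10,-3.5],"roll":0},{"translation":[0,10,-3.5],"roll":0},{"translation":[0,10,-3],"roll":0},{"translation":[0,10,-2],"roll":0},{"translation":[0,6,-1],"roll":0},{"translation":[0,3,0],"roll":0},{"translation":[0,0,0],"roll":0}]'

```text
time: 6.75
tool_pos: [0.6302, -0.0795, 0.2938]
tool_rot: [-3.134, -0.001, 1.519]
contact_force: [-14.1, 2.7, 7.0]
opening: 0.0092
grip_force: 12.0
```

```bash
python3 - <<'E'
from t import *
go(bar(1.4),np.pi/2+yb)
E
```

```text
t 6.75 d mm [-4.4 -3.7 -2.9] roll -0.0 F [-14.1   2.7   7. ]
```

Call:
step_arm --commands '[{"translation":[0,-4,0],"roll":0},{"translation":[0,0,0],"roll":0},{"translation":[0,0,0],"roll":0},{"translation":[0,0,0],"roll":0},{"translation":[0,0,-15],"roll":0},{"translation":[0,0,-25],"roll":0},{"translation":[0,0,-25],"roll":0},{"translation":[0,-5,0],"roll":0},{"translation":[0,-25,0],"roll":0},{"translation":[0,-25,0],"roll":0}]' --fingers 0.4

```text
time: 7.58
tool_pos: [0.5741, -0.0769, 0.3572]
tool_rot: [-3.141, -0.0, 1.519]
contact_force: [-0.5, -1.1, -0.2]
opening: 0.0366
grip_force: 0.0
```

```bash
python3 - <<'E'
from t import *
go(peg(.15,.008)+[0,0,.1],np.pi/2+yb)
save('top','top2')
for c in ['scene','top']:
    if c=='scene': save(c,'scene2')
    for n in ['lid_bar','stay_peg','vase_center','house_center']:
        for d in search_frame(c,n)[:2]: print(c,n,np.round(d['at'],3),round(d['confidence'],2),proj(c,d['at']).round())
print(bar(1.4),peg(.15),observe()['opening'])
a=cv2.imread('pics/scene2.png')[150:370,140:400];b=cv2.imread('pics/top2.png')[90:250,280:500]
cv2.imwrite('pics/v2.png',np.hstack([cv2.resize(a,(400,338)),cv2.resize(b,(400,338))]))
E
```

```text
t 7.58 d mm [-217.  -115.1  198.5] roll 0.0 F [-0.5 -1.1 -0.2]
scene lid_bar [ 0.655 -0.103  0.195] 0.6 [323. 272.]
scene stay_peg [ 0.475 -0.241  0.078] 0.86 [204. 284.]
scene stay_peg [ 0.652 -0.105  0.196] 0.2 [321. 271.]
scene vase_center [ 0.475 -0.243  0.078] 0.65 [203. 285.]
scene vase_center [ 0.517 -0.136  0.072] 0.49 [262. 270.]
top lid_bar [0.65  0.007 0.201] 0.69 [333. 106.]
top lid_bar [ 0.447 -0.28   0.082] 0.33 [452. 196.]
top stay_peg [ 0.45  -0.283  0.084] 0.63 [453. 195.]
top house_center [ 0.53  -0.011  0.054] 0.69 [341. 172.]
[ 0.6263 -0.0836  0.3157] [ 0.4483 -0.2797  0.0776] 0.036627822561061014
```

View pics/v2.png

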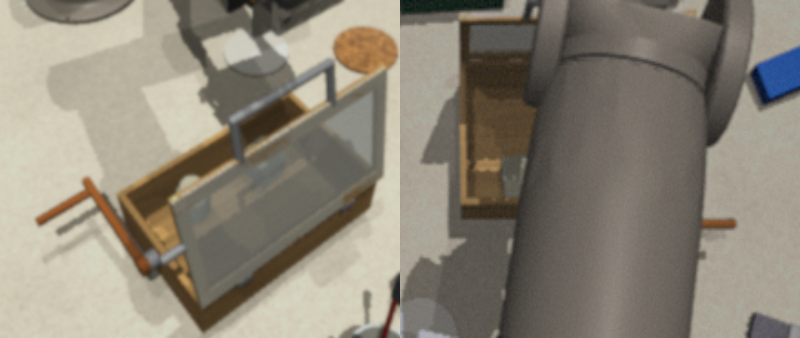

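The left half shows the lid up, with the lug at (165,250) and the stay still low. The right half shows the peg's end at (720,223), which matches the model. The house is at the left of the box (top 341,172), and the vase is nearer the stay side.

Call:
step_arm --commands '[{"translation":[-24,-13,0],"roll":0},{"translation":[-24,-13,0],"roll":0},{"translation":[-24,-13,0],"roll":0},{"translation":[-24,-13,0],"roll":0},{"translation":[-24,-13,0],"roll":0},{"translation":[-24,-13,10],"roll":0},{"translation":[-24,-13,20],"roll":0},{"translation":[-24,-12,20],"roll":0},{"translation":[-25,-12,20],"roll":0},{"translation":[0,0,25],"roll":0},{"translation":[0,0,25],"roll":0},{"translation":[0,0,25],"roll":0},{"translation":[0,0,25],"roll":0},{"translation":[0,0,25],"roll":0},{"translation":[0,0,0],"roll":0}]'

```text
time: 9.33
tool_pos: [0.4462, -0.286, 0.1587]
tool_rot: [-3.135, -0.006, 1.519]
contact_force: [0.6, 0.8, -0.6]
opening: 0.0367
grip_force: 0.0
```

```bash
python3 - <<'E'
from t import *
go(peg(.15,.008),np.pi/2+yb)
save('wrist','w2')
for d in search_frame('wrist','stay_peg')[:2]: print(d)
E
```

```text
t 9.33 d mm [ -1.6   1.8 100. ] roll -0.0 F [ 0.6  0.8 -0.6]
{'at': [0.4654, -0.2376, 0.0809], 'confidence': 0.58}
```

Call:
step_arm --commands '[{"translation":[0,2,25],"roll":0},{"translation":[0,0,25],"roll":0},{"translation":[0,0,25],"roll":0},{"translation":[0,0,15],"roll":0},{"translation":[0,0,8],"roll":0},{"translation":[0,0,0],"roll":0}]'

```text
time: 9.93
tool_pos: [0.4505, -0.2879, 0.0654]
tool_rot: [-3.141, -0.0, 1.519]
contact_force: [0.8, -0.3, 0.2]
opening: 0.0369
grip_force: 0.0
```

Call:
step_arm --commands '[{"translation":[0,0,0],"roll":0},{"translation":[0,0,0],"roll":0},{"translation":[0,0,0],"roll":0},{"translation":[0,0,0],"roll":0},{"translation":[0,0,0],"roll":0}]' --fingers 0 --grip_force 10

```text
time: 10.35
tool_pos: [0.4489, -0.2879, 0.0659]
tool_rot: [-3.139, 0.001, 1.52]
contact_force: [-4.8, -2.4, 0.7]
opening: 0.0116
grip_force: 10.0
```

```bash
python3 - <<'E'
from t import *
go(peg(.15,.008),np.pi/2+yb)
A=np.linspace(.15,1.98,25);p=np.array([[-np.cos(a),-np.sin(a)] for a in A])*118
print(np.diff(p,axis=0).round(1).tolist())
E
```

```text
t 10.35 d mm [ 0.2 -1.   7.3] roll 0.001 F [-4.8 -2.4  0.7]
[[1.7, -8.8], [2.4, -8.7], [3.0, -8.5], [3.6, -8.2], [4.3, -7.9], [4.8, -7.6], [5.4, -7.2], [5.9, -6.8], [6.4, -6.3], [6.9, -5.8], [7.3, -5.2], [7.7, -4.7], [8.0, -4.1], [8.3, -3.4], [8.6, -2.8], [8.7, -2.1], [8.9, -1.5], [9.0, -0.8], [9.0, -0.1], [9.0, 0.6], [8.9, 1.3], [8.8, 2.0], [8.6, 2.6], [8.4, 3.3]]
```

Call:
step_arm --commands '[{"translation":[0,0.5,-8.8],"roll":0},{"translation":[0,2.4,-8.7],"roll":0},{"translation":[0,3,-8.5],"roll":0},{"translation":[0,3.6,-8.2],"roll":0},{"translation":[0,4.3,-7.9],"roll":0},{"translation":[0,4.8,-7.6],"roll":0},{"translation":[0,5.4,-7.2],"roll":0},{"translation":[0,5.9,-6.8],"roll":0},{"translation":[0,0,0],"roll":0}]'

```text
time: 11.1
tool_pos: [0.4803, -0.2895, 0.1318]
tool_rot: [-3.141, 0.001, 1.519]
contact_force: [-9.2, -1.8, 8.9]
opening: 0.0116
grip_force: 10.0
```

```bash
python3 - <<'E'
from t import *
for a in (.7,.76,.82): go(peg(a,.008),np.pi/2+yb)
save('wrist','w3')
save('top','top3'); print(search_frame('top','stay_peg')[:1],search_frame('top','coaster_top')[:1])
E
```

```text
t 11.1 d mm [ 0.2 -6.  14.8] roll 0.001 F [-9.2 -1.8  8.9]
t 11.1 d mm [ 0.2 -1.3  9.5] roll 0.001 F [-9.2 -1.8  8.9]
t 11.1 d mm [0.2 3.7 4.5] roll 0.001 F [-9.2 -1.8  8.9]
[{'at': [0.4997, -0.236, 0.1282], 'confidence': 0.68}] [{'at': [0.4559, 0.2741, 0.0078], 'confidence': 0.84}]
```

Call:
step_arm --commands '[{"translation":[0,-3,-3],"roll":0},{"translation":[0,6.4,-6.3],"roll":0},{"translation":[0,6.9,-5.8],"roll":0},{"translation":[0,7.3,-5.2],"roll":0},{"translation":[0,7.7,-4.7],"roll":0},{"translation":[0,8,-4.1],"roll":0},{"translation":[0,8.3,-3.4],"roll":0},{"translation":[0,8.6,-2.8],"roll":0},{"translation":[0,0,0],"roll":0}]'

```text
time: 12.05
tool_pos: [0.532, -0.2917, 0.1662]
tool_rot: [3.139, 0.001, 1.52]
contact_force: [-1.4, 0.1, 5.9]
opening: 0.0114
grip_force: 10.0
```

```bash
python3 - <<'E'
from t import *
for a in (1.2,1.3,1.4): go(peg(a,.008)+[0,0,.007],np.pi/2+yb)
E
```

```text
t 12.05 d mm [ -0.4 -10.3   8.2] roll 0.001 F [-1.4  0.1  5.9]
t 12.05 d mm [-0.4  0.9  4.5] roll 0.001 F [-1.4  0.1  5.9]
t 12.05 d mm [-0.4 12.4  1.9] roll 0.001 F [-1.4  0.1  5.9]
```

Call:
step_arm --commands '[{"translation":[0,8,-2],"roll":0},{"translation":[0,8,-1.3],"roll":0},{"translation":[0,8,-0.8],"roll":0},{"translation":[0,8,-0.2],"roll":0},{"translation":[0,8,0.3],"roll":0},{"translation":[0,8,0.9],"roll":0},{"translation":[0,8,1.5],"roll":0},{"translation":[0,8,2],"roll":0},{"translation":[0,8,2.6],"roll":0},{"translation":[0,6,2.3],"roll":0},{"translation":[0,0,0],"roll":0}]'

```text
time: 12.97
tool_pos: [0.6097, -0.2954, 0.1583]
tool_rot: [3.14, -0.001, 1.52]
contact_force: [2.6, 4.4, 3.5]
opening: 0.0117
grip_force: 10.0
```

```bash
python3 - <<'E'
from t import *
for a in (1.9,1.98): go(peg(a,.008)+[0,0,.007],np.pi/2+yb)
E
```

```text
t 12.97 d mm [-0.7 -7.1 -1.4] roll 0.001 F [2.6 4.4 3.5]
t 12.97 d mm [-0.7  1.7  2. ] roll 0.001 F [2.6 4.4 3.5]
```

Not yet at the stop by force; nudging further.

Call:
step_arm --commands '[{"translation":[0,3,1.5],"roll":0},{"translation":[0,3,1.5],"roll":0},{"translation":[0,0,0],"roll":0}]'

```text
time: 13.22
tool_pos: [0.6122, -0.2961, 0.1561]
tool_rot: [-3.137, -0.001, 1.519]
contact_force: [-6.3, 4.2, 8.5]
opening: 0.0115
grip_force: 10.0
```

Call:
step_arm --commands '[{"translation":[0,3,1],"roll":0},{"translation":[0,0,0],"roll":0}]'

```text
time: 13.38
tool_pos: [0.6125, -0.2966, 0.1551]
tool_rot: [-3.131, -0.001, 1.518]
contact_force: [-16.3, 3.9, 11.1]
opening: 0.0114
grip_force: 10.0
```

Call:
step_arm --commands '[{"translation":[0,-4,0],"roll":0},{"translation":[0,0,0],"roll":0},{"translation":[0,0,0],"roll":0},{"translation":[0,0,0],"roll":0},{"translation":[0,0,-10],"roll":0},{"translation":[0,0,-20],"roll":0},{"translation":[0,0,-25],"roll":0},{"translation":[0,0,-25],"roll":0},{"translation":[0,0,-25],"roll":0},{"translation":[0,0,-25],"roll":0},{"translation":[0,-25,-20],"roll":0},{"translation":[0,-30,0],"roll":0},{"translation":[0,-30,0],"roll":0},{"translation":[0,-30,0],"roll":0},{"translation":[0,-30,0],"roll":0},{"translation":[0,-30,0],"roll":0}]' --fingers 0.4

```text
time: 14.72
tool_pos: [0.437, -0.2868, 0.3058]
tool_rot: [3.141, 0.001, 1.519]
contact_force: [-0.0, 0.4, 0.8]
opening: 0.0368
grip_force: 0.0
```

Call:
step_arm --commands '[{"translation":[0,0,0],"roll":0.121},{"translation":[0,0,0],"roll":0.121},{"translation":[0,0,0],"roll":0.121},{"translation":[0,0,0],"roll":0.121},{"translation":[0,0,0],"roll":0.121},{"translation":[0,0,0],"roll":0.121},{"translation":[0,0,0],"roll":0.121},{"translation":[0,0,0],"roll":0.121},{"translation":[0,0,0],"roll":0.121},{"translation":[0,0,0],"roll":0.121},{"translation":[0,0,0],"roll":0.121},{"translation":[0,0,0],"roll":0.121},{"translation":[0,0,0],"roll":0.119},{"translation":[0,0,0],"roll":0}]' --fingers 0.8

```text
time: 15.88
tool_pos: [0.4385, -0.2872, 0.3058]
tool_rot: [3.141, -0.001, -0.056]
contact_force: [-0.7, 0.8, -0.2]
opening: 0.0737
grip_force: 0.0
```

```bash
python3 - <<'E'
from t import *
for c in ['scene','top','wrist']:
    save(c,c+'4')
    for n in ['lid_bar','stay_peg','vase_center','house_center']:
        for d in search_frame(c,n)[:2]: print(c,n,np.round(d['at'],3),round(d['confidence'],2),proj(c,d['at']).round())
go(np.array([.53,-.13,.05]),yb); print(peg(1.98),bar(1.4))
k=get_calibration('wrist');print(np.array(k['world_from_camera'])[:3,3])
a=cv2.imread('pics/scene4.png')[150:370,140:400];b=cv2.imread('pics/top4.png')[90:250,280:500];w=cv2.imread('pics/wrist4.png')
cv2.imwrite('pics/v4.png',np.hstack([np.vstack([cv2.resize(a,(300,254)),cv2.resize(b,(300,218))]),cv2.resize(w,(500,472))]))
E
```

```text
scene lid_bar [ 0.656 -0.101  0.197] 0.77 [324. 271.]
scene lid_bar [ 0.653 -0.124  0.156] 0.72 [312. 290.]
scene stay_peg [ 0.615 -0.272  0.171] 0.92 [224. 324.]
scene vase_center [ 0.52  -0.136  0.071] 0.47 [263. 271.]
top lid_bar [ 0.645 -0.085  0.203] 0.95 [373. 105.]
top lid_bar [ 0.524 -0.022  0.053] 0.25 [345. 175.]
top stay_peg [ 0.607 -0.241  0.169] 0.72 [439. 123.]
top vase_center [ 0.518 -0.125  0.057] 0.79 [385. 174.]
top vase_center [ 0.609 -0.242  0.169] 0.57 [440. 122.]
top house_center [ 0.524 -0.018  0.057] 0.54 [344. 174.]
top house_center [ 0.647 -0.083  0.206] 0.37 [373. 104.]
wrist stay_peg [ 0.595 -0.247  0.139] 0.79 [266.  30.]
wrist vase_center [ 0.52  -0.142  0.06 ] 0.78 [199. 117.]
wrist house_center [ 0.536 -0.031  0.054] 0.6 [113. 109.]
t 16.63 d mm [  83.4 -161.6  274.1] roll -0.0 F [0.  0.3 0.1]
[ 0.6117 -0.2882  0.1683] [ 0.6263 -0.0836  0.3157]
[ 0.5156 -0.2912  0.4636]
```

View pics/v4.png

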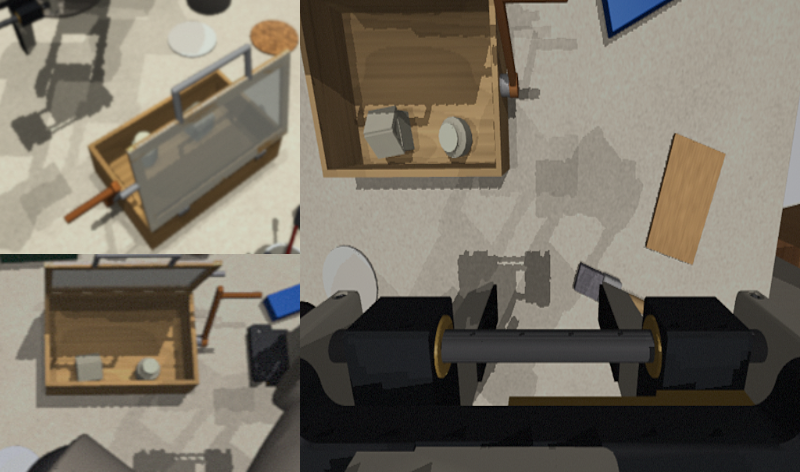

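The picture shows the lid up with the stay leaning to the rear (scene 224,324). The vase is the round thing at wrist (198,117) / top (388,174). The house is to its left at wrist (113,109).

```bash
python3 - <<'E'
from t import *
for z in(.052,.072): print(plane('top',[388.5,174.4],z))
w=cv2.imread('pics/wrist4.png')[60:170,60:270];b=cv2.imread('pics/top4.png')[140:200,310:440]
cv2.imwrite('pics/v5.png',np.vstack([cv2.resize(w,None,fx=3.8,fy=3,interpolation=2)[:,:780],cv2.resize(b,None,fx=6,fy=4,interpolation=2)[:,:780]]))
for z in(.052,.072): print(plane('wrist',[198,117],z),plane('wrist',[192,116],z))
E
```

```text
[ 0.5186 -0.1339  0.052 ]
[ 0.5135 -0.13    0.072 ]
[ 0.5203 -0.1374  0.052 ] [ 0.5219 -0.1299  0.052 ]
[ 0.5201 -0.1449  0.072 ] [ 0.5216 -0.1377  0.072 ]
```

View pics/v5.png

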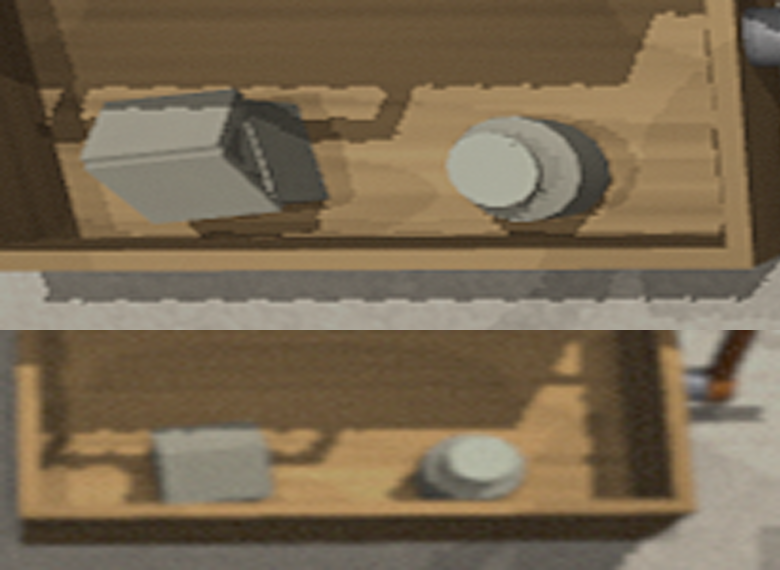

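The crop shows the vase rim centre at wrist (189,117) and top (390,172.5).

```bash
python3 - <<'E'
from t import *
print(plane('wrist',[189.2,117],.072),plane('wrist',[199.5,116],.052),plane('top',[390.3,172.5],.072),plane('top',[388.2,174.5],.052))
go([.521,-.134,.15],yb)
E
```

```text
[ 0.5206 -0.1341  0.072 ] [ 0.5214 -0.1396  0.052 ] [ 0.5182 -0.135   0.072 ] [ 0.5183 -0.1331  0.052 ]
t 16.63 d mm [  74.7 -157.1  174.1] roll -0.0 F [0.  0.3 0.1]
```

Call:
step_arm --commands '[{"translation":[10,-22,0],"roll":0},{"translation":[10,-22,0],"roll":0},{"translation":[10,-22,0],"roll":0},{"translation":[11,-22,10],"roll":0},{"translation":[11,-22,22],"roll":0},{"translation":[11,-23,22],"roll":0},{"translation":[11,-23,25],"roll":0},{"translation":[0,0,25],"roll":0},{"translation":[0,0,25],"roll":0},{"translation":[0,0,25],"roll":0},{"translation":[0,0,20],"roll":0},{"translation":[0,0,0],"roll":0}]'

```text
time: 17.63
tool_pos: [0.518, -0.134, 0.1272]
tool_rot: [-3.139, 0.007, -0.052]
contact_force: [-0.2, -0.4, -0.3]
opening: 0.0735
grip_force: 0.0
```

```bash
python3 - <<'E'
from t import *
go([.520,-.135,.045],yb)
E
```

```text
t 17.63 d mm [  2.1   0.8 101.2] roll 0.0 F [-0.2 -0.4 -0.3]
```

Call:
step_arm --commands '[{"translation":[2,1,20],"roll":0},{"translation":[0,0,20],"roll":0},{"translation":[0,0,20],"roll":0},{"translation":[0,0,15],"roll":0},{"translation":[0,0,12],"roll":0},{"translation":[0,0,8],"roll":0},{"translation":[0,0,4],"roll":0},{"translation":[0,0,0],"roll":0},{"translation":[0,0,0],"roll":0}]'

```text
time: 18.38
tool_pos: [0.5229, -0.1364, 0.0329]
tool_rot: [3.141, -0.001, -0.052]
contact_force: [0.3, 0.6, 0.7]
opening: 0.0734
grip_force: 0.0
```

Call:
step_arm --commands '[{"translation":[0,0,0],"roll":0},{"translation":[0,0,0],"roll":0},{"translation":[0,0,0],"roll":0},{"translation":[0,0,0],"roll":0},{"translation":[0,0,0],"roll":0}]' --fingers 0 --grip_force 15

```text
time: 18.8
tool_pos: [0.5224, -0.1361, 0.0324]
tool_rot: [-3.141, -0.0, -0.052]
contact_force: [-0.4, 0.9, 1.3]
opening: 0.0446
grip_force: 0.5
```

Call:
step_arm --commands '[{"translation":[0,0,0],"roll":0},{"translation":[0,0,0],"roll":0},{"translation":[0,0,4],"roll":0},{"translation":[0,0,3],"roll":0},{"translation":[0,0,0],"roll":0},{"translation":[0,0,0],"roll":0}]' --fingers 0.6

```text
time: 19.3
tool_pos: [0.522, -0.1361, 0.0247]
tool_rot: [-3.141, 0.001, -0.052]
contact_force: [-0.4, -0.3, 0.5]
opening: 0.0549
grip_force: 0.0
```

Call:
step_arm --commands '[{"translation":[0,0,0],"roll":0},{"translation":[0,0,0],"roll":0},{"translation":[0,0,0],"roll":0},{"translation":[0,0,0],"roll":0},{"translation":[0,0,0],"roll":0},{"translation":[0,0,0],"roll":0}]' --fingers 0 --grip_force 15

```text
time: 19.8
tool_pos: [0.5224, -0.1362, 0.0252]
tool_rot: [-3.142, -0.0, -0.052]
contact_force: [0.2, 0.2, 0.4]
opening: 0.0435
grip_force: 15.0
```

Call:
step_arm --commands '[{"translation":[0,0,-6],"roll":0},{"translation":[0,0,-14],"roll":0},{"translation":[0,0,-20],"roll":0},{"translation":[0,0,-22],"roll":0},{"translation":[0,0,-22],"roll":0},{"translation":[0,0,-22],"roll":0},{"translation":[0,0,-22],"roll":0},{"translation":[0,0,-15],"roll":0},{"translation":[-5,0,-5],"roll":0},{"translation":[0,0,0],"roll":0}]'

```text
time: 20.63
tool_pos: [0.5169, -0.136, 0.1744]
tool_rot: [3.141, -0.002, -0.052]
contact_force: [0.4, 0.4, -1.6]
opening: 0.0434
grip_force: 15.0
```

```bash
python3 - <<'E'
from t import *
go([.456,.271,.0232+.08],yb,False); o=observe();print(o['opening'],o['grip_force'],o['tool_pos'])
E
```

```text
t 20.63 d mm [ -82.  -403.3   71.2] roll -0.0 F [ 0.4  0.4 -1.6]
0.0433592998199008 14.999688806128688 [ 0.5169 -0.136   0.1744]
```

Call:
step_arm --commands '[{"translation":[-2,-8,0],"roll":0},{"translation":[-4,-16,0],"roll":0},{"translation":[-5,-25,0],"roll":0},{"translation":[-5,-25,0],"roll":0},{"translation":[-5,-25,0],"roll":0},{"translation":[-5,-25,0],"roll":0},{"translation":[-5,-25,0],"roll":0},{"translation":[-5,-25,0],"roll":0},{"translation":[-5,-25,0],"roll":0},{"translation":[-5,-25,0],"roll":0},{"translation":[-5,-25,0],"roll":0},{"translation":[-5,-25,0],"roll":0},{"translation":[-5,-25,10],"roll":0},{"translation":[-5,-25,15],"roll":0},{"translation":[-5,-25,15],"roll":0},{"translation":[-5,-25,15],"roll":0},{"translation":[-4,-20,10],"roll":0},{"translation":[-2,-9,6],"roll":0},{"translation":[0,0,0],"roll":0},{"translation":[0,0,0],"roll":0}]'

```text
time: 22.3
tool_pos: [0.4557, 0.2705, 0.1014]
tool_rot: [3.14, 0.002, -0.051]
contact_force: [0.3, -0.8, -1.0]
opening: 0.0433
grip_force: 15.0
```

```bash
python3 - <<'E'
from t import *
go([.456,.271,.0232],yb,False)
save('top','top6'); save('scene','scene6')
print(search_frame('scene','coaster_top')[:3])
a=cv2.imread('pics/scene6.png')[110:240,290:480]
cv2.imwrite('pics/v6.png',cv2.resize(a,None,fx=4,fy=4))
print('predicted vase foot px',proj('scene',np.array(observe()['tool_pos'])-[0,0,.0172]),'coaster',proj('scene',[.456,.271,.006]))
E
```

```text
t 22.3 d mm [ 0.2 -0.6 78.2] roll 0.001 F [ 0.3 -0.8 -1. ]
[{'at': [0.263, 0.2468, 0.0065], 'confidence': 0.89}, {'at': [0.3438, 0.1284, 0.0018], 'confidence': 0.76}, {'at': [0.4578, 0.2695, 0.0038], 'confidence': 0.55}]
predicted vase foot px [380.6508 159.4119] coaster [376.5777 181.7946]
```

View pics/v6.png

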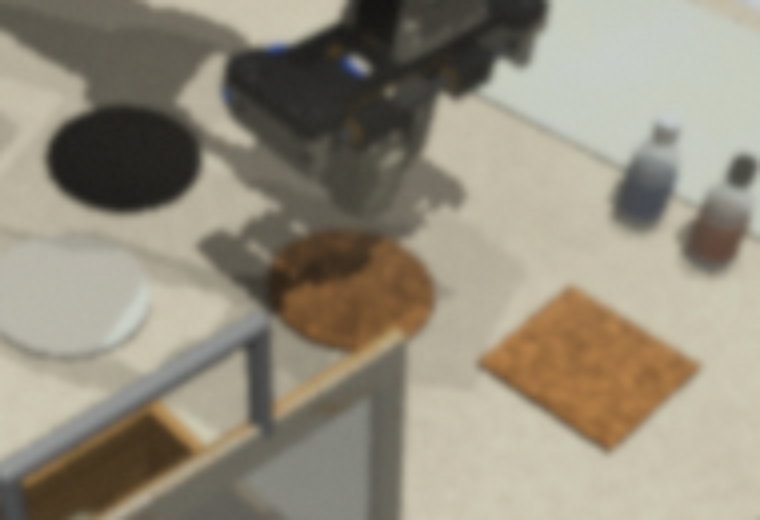

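The tool holds the vase above the round cork coaster, whose centre is at crop (350,288), i.e. scene pixel (377.5,182). That matches the predicted 376.6,181.8, so I'm lowering it.

Call:
step_arm --commands '[{"translation":[0,0,15],"roll":0},{"translation":[0,0,20],"roll":0},{"translation":[0,0,15],"roll":0},{"translation":[0,0,10],"roll":0},{"translation":[0,0,6],"roll":0},{"translation":[0,0,4],"roll":0},{"translation":[0,0,2],"roll":0},{"translation":[0,0,0],"roll":0},{"translation":[0,0,0],"roll":0},{"translation":[0,0,0],"roll":0}]'

```text
time: 23.28
tool_pos: [0.4568, 0.271, 0.0308]
tool_rot: [-3.141, -0.001, -0.052]
contact_force: [0.7, 0.5, -1.5]
opening: 0.0432
grip_force: 15.0
```

Still about 7 mm up; creeping down.

Call:
step_arm --commands '[{"translation":[0,0,2],"roll":0},{"translation":[0,0,2],"roll":0},{"translation":[0,0,1],"roll":0},{"translation":[0,0,0],"roll":0},{"translation":[0,0,0],"roll":0}]'

```text
time: 23.7
tool_pos: [0.4563, 0.2708, 0.025]
tool_rot: [3.142, 0.0, -0.052]
contact_force: [-0.7, 0.6, -0.1]
opening: 0.0432
grip_force: 15.0
```

Call:
step_arm --commands '[{"translation":[0,0,1],"roll":0},{"translation":[0,0,0.5],"roll":0},{"translation":[0,0,0],"roll":0},{"translation":[0,0,0],"roll":0}]'

```text
time: 24.03
tool_pos: [0.4564, 0.2708, 0.0236]
tool_rot: [-3.142, -0.0, -0.052]
contact_force: [0.4, -0.4, -1.9]
opening: 0.0438
grip_force: 15.0
```

Call:
step_arm --commands '[{"translation":[0,0,0.7],"roll":0},{"translation":[0,0,0],"roll":0},{"translation":[0,0,0],"roll":0}]'

```text
time: 24.28
tool_pos: [0.4566, 0.2708, 0.0231]
tool_rot: [-3.141, -0.0, -0.052]
contact_force: [-0.4, -0.2, 0.5]
opening: 0.0437
grip_force: 15.0
```

Call:
step_arm --commands '[{"translation":[0,0,0.5],"roll":0},{"translation":[0,0,0],"roll":0},{"translation":[0,0,0],"roll":0}]'

```text
time: 24.53
tool_pos: [0.4566, 0.2709, 0.0231]
tool_rot: [-3.141, -0.001, -0.052]
contact_force: [-2.0, -1.3, 5.7]
opening: 0.0435
grip_force: 15.0
```

Contact (upward force 5.7 N, at the predicted height). Releasing and backing off.

Call:
step_arm --commands '[{"translation":[0,0,-0.5],"roll":0},{"translation":[0,0,0],"roll":0}]'

```text
time: 24.7
tool_pos: [0.4566, 0.2709, 0.0231]
tool_rot: [-3.141, -0.0, -0.052]
contact_force: [-0.9, 0.7, 3.4]
opening: 0.0438
grip_force: 15.0
```

Call:
step_arm --commands '[{"translation":[0,0,0],"roll":0},{"translation":[0,0,0],"roll":0},{"translation":[0,0,0],"roll":0},{"translation":[0,0,0],"roll":0},{"translation":[0,0,0],"roll":0},{"translation":[0,0,-8],"roll":0},{"translation":[0,0,-15],"roll":0},{"translation":[0,0,-20],"roll":0},{"translation":[0,0,-25],"roll":0},{"translation":[0,0,-25],"roll":0},{"translation":[0,0,-25],"roll":0},{"translation":[0,0,-25],"roll":0},{"translation":[0,0,-25],"roll":0},{"translation":[-25,-25,0],"roll":0},{"translation":[-25,-25,0],"roll":0},{"translation":[-25,-25,0],"roll":0},{"translation":[-25,-25,0],"roll":0},{"translation":[-15,-25,0],"roll":0},{"translation":[0,0,0],"roll":0},{"translation":[0,0,0],"roll":0}]' --fingers 0.8

```text
time: 26.37
tool_pos: [0.3472, 0.4025, 0.1914]
tool_rot: [-3.141, -0.0, -0.049]
contact_force: [0.4, 0.3, 0.6]
opening: 0.0736
grip_force: 0.0
```

```bash
python3 - <<'E'
from t import *
a=save('scene','scene7');b=save('top','top7')
for n in ['vase_center','house_center','stay_peg']:
    for d in search_frame('top',n)[:2]: print(n,d)
print(observe()['contact_force'],observe()['time'])
a=cv2.imread('pics/scene7.png')[110:370,140:460];b=cv2.imread('pics/top7.png')[90:290,180:480]
cv2.imwrite('pics/v7.png',np.hstack([cv2.resize(a,(400,325)),cv2.resize(b,(400,325))]))
E
```

```text
vase_center {'at': [0.4513, 0.268, 0.0545], 'confidence': 0.53}
house_center {'at': [0.5267, -0.0204, 0.0571], 'confidence': 0.73}
stay_peg {'at': [0.6084, -0.2455, 0.1679], 'confidence': 0.73}
[-0.0502  0.4146  0.694 ] 26.6167
```

View pics/v7.png

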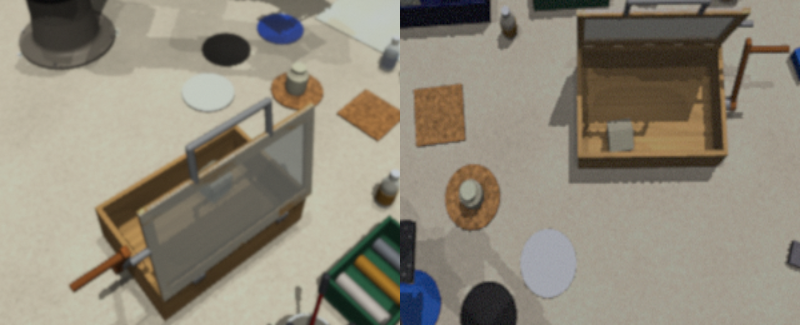

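The vase stands upright on the round cork coaster (right half 471,193). The lid is up with the stay over to the rear (748,48..735,100), and the house is still in the box (621,136).

```bash
python3 -c "from cell import *; print(hand_in())"
```

```text
the job is handed in; nothing more can be done
None
```

The lid is up and propped on its set stay, the vase stands upright on the round cork coaster, the house is still in place in the box, and I handed the job in at about 27 s of the 72 s allowed.

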